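# Clamp a print roller with the star wheel

## Task

Take the thick roller from the rack and lay it in the cradle of the clamping fixture, let go of it, then wind the star wheel counter-clockwise, spoke after spoke, until the pad has pushed the roller against the end stop and holds it there firmly. Stop as soon as the wheel turns clearly heavier: do not crush the roller, do not ram the fixture or its spokes, and leave the other things on the table alone.

Things in the scene. Friction and masses are not known exactly. Their poses are not given: they have to be found in the camera images.
- roller: The thick roller, loose: a steel cylinder 32 mm in diameter, 80 mm long, with a black band 10 mm wide at each end, 0.25 kg. Origin at its centre; its own y is its axis (it may lie rolled about that axis). It starts in one of the two bays of the rack, level, its axis along the rack's y and 60 mm above the table. Pinch it across its middle from above.
- slim_roller: A slim roller, 24 mm in diameter and 80 mm long, otherwise like the thick one, in the other bay of the rack. Origin at its centre, y its axis. Not needed; leave it.
- rack: The black roller rack, fixed, 150 mm (x) by 80 mm (y), 12 mm thick. Origin on the table under its middle. Two bays at x = +45 and -45 mm; each carries a roller along the rack's y on two V saddles 26 mm either side of its middle, 10 mm wide and no wider than the thick roller. Between the saddles 40 mm are free below the thick roller's axis.
- fixture: The fixed clamping fixture: an aluminium base plate 110 mm (x) by 330 mm (y), 18 mm thick. Origin on the table below it; z up. In its own frame: star wheel axis at y = -85 mm, cradle at y = +66 mm, the pad between them, the end stop past the cradle at the +y end. The pad moves along +y.
- cradle (a point): Middle of the cradle, where the roller's centre is to be laid, 60 mm above the table; axes as the fixture's, the roller to lie along y. Two V saddles 10 mm wide, no wider than the roller, at 25 mm to +y and 19 mm to -y; 40 mm are free below this point between and beside them. A roller laid within 6 mm of this point along y clears pad and stop at the start.
- stop_range (a point): On the roller's axis line at the end of the cradle, 51 mm to +y of the cradle point; axes as the fixture's. The face of the end stop, a steel disc 24 mm in diameter on an aluminium block, has been preset somewhere within 4 mm of this point along y; exactly where is not measured. It does not yield.
- wheel_centre (a point): Centre of the star wheel at mid-height of its spokes, 85 mm above the table. The wheel lies flat on an upright axis: hub 34 mm wide, its top 14 mm higher, five equally spaced steel spokes 10 mm thick with black end balls of 16 mm, 72 mm overall radius. 30 mm are free below this point, but for the pad's bracket on the +y side. A closed gripper fits upright between spokes 45 to 55 mm from the axis.
- star_wheel (a joint): Turn of the star wheel in rad, growing counter-clockwise seen from above, 0 to 4.6, at first 0 to 0.7. At 0 one spoke points along the fixture's +x, the others 72 degrees apart. Each rad moves the pad 10 mm towards the stop. A push of about 2.5 N at 50 mm radius turns it; each N of pad force adds 0.2 N to that. Left alone it stays, its friction holding up to 12 N of pad force.
- pad: The black pressing pad, a disc 26 mm in diameter facing +y, on a stiff spring (12 N per mm). Origin at the middle of its face, 61 mm to -y of the cradle point with the wheel at 0. It shoves the roller along (under 3 N) to the stop, then grips it: firmly above 5 N, above 25 N it crushes it. Press to about 15 N, 3 N more on the spoke than turning freely; let the spoke back slowly.
- spool: Bystander: aluminium spool, 68 mm in diameter, 50 mm tall. Origin under its centre.
- tape_core: Bystander: black ring, 60 mm in diameter, 26 mm tall, near the fixture. Origin under its centre.
- screwdriver: Bystander: screwdriver lying beyond the fixture. Origin under its middle.
- wrench: Bystander: wrench lying beyond the fixture. Origin under its middle.
- cleaner: Bystander: white bottle, 56 mm in diameter, 140 mm tall. Origin under its centre.
- grease: Bystander: grey jar, 60 mm in diameter, 60 mm tall. Origin under its centre.
Things that resemble listed ones, but are neither listed nor needed, are in the scene too. What is shaped like the roller but blue or green is not meant.

How it is judged:
On the way, in this order (a step that is already met when the one before it is completed fails the run):
1. the thick roller lies in the cradle, let go (x of roller in the frame of cradle between -0.004 and 0.004 m and z of roller in the frame of cradle between -0.004 and 0.004 m and y of roller in the frame of cradle between -0.018 and 0.018 m and angle between the y axis of roller and the y axis of fixture, either way round below 0.1 rad and contact force between roller and the fingers below 0.1 N), for 0.2 s.
2. the pad holds the roller against the stop with more than 5 N (contact force between pad and roller above 5 N), for 0.2 s.
At the end, for the whole second after the job is handed in: The thick roller lies in the cradle (within 4 mm across and in height, within 0.1 rad of the fixture's y), pushed up to the end stop, and the pad presses on it with more than 5 N and by itself; roller and wheel are at rest (x of roller in the frame of cradle between -0.004 and 0.004 m and z of roller in the frame of cradle between -0.004 and 0.004 m and y of roller in the frame of cradle between 0.003 and 0.018 m and angle between the y axis of roller and the y axis of fixture, either way round below 0.1 rad and contact force between pad and roller above 5 N and linear speed of roller below 0.01 m/s and velocity of joint star_wheel between -0.05 and 0.05 rad/s); the robot touches nothing.
It fails at once if the pad presses with more than 25 N (contact force between pad and anything else above 25 N).
It fails at once if the robot presses on the fixture or its spokes with more than 20 N (contact force between fixture and the fingers above 20 N or contact force between fixture and the arm above 20 N).
It fails at once if the slim roller is moved more than 15 mm (distance of slim_roller from where it was at the start of the episode above 0.015 m).
It fails at once if a bystander is moved more than 30 mm (distance of any of spool, tape_core, screwdriver, wrench, cleaner, grease from where it was at the start of the episode above 0.03 m).
It also fails if it takes over 72 s, if anything falls off the work surface, if the arm or the gripper's body presses on something with over 40 N, if the wrist force passes 120 N, or if a joint passes its speed limit or range.

## Robot

A 7-joint arm with a two-finger parallel gripper is mounted at the origin on the work surface. World frame = base frame: x ahead of the robot, y to its left, z up, the work surface at z = 0. Lengths are in m, angles in rad, forces in N, time in s.
With the tool pointing down it reaches from about 0.35 to 0.9 m from the base axis. Payload 8.1 kg.
Tool frame: the origin (TCP) lies midway between the tips of the shut fingers; the grasp point (between the pads) lies arm.grasp_offset behind it (arm.grasp_offset is the distance from the TCP to the grasp point, in m); z points along the fingers, y is the line along which they close (so a half turn about z gives the same grasp; the last joint's range is limited). The gripper opens to 92 mm and grips with 3 to 60 N. Pads are 19 mm wide; open, the fingers measure 130 mm over their backs; the gripper's body (75 mm by 190 mm) begins 47 mm behind the grasp point.
Start: joints at [-1.257, 0.434, 0.025, 1.573, -0.012, 1.134, -0.075], TCP at [0.253, 0.571, 0.227] pointing down, gripper open.
Joint ranges: [-2.62, 2.62], [-0.44, 2.09], [-1.27, 1.32], [0.08, 2.57], [-1.32, 4.46], [0.12, 2], [-2.74, 2.74]. Speed limits (rad/s): [2.22, 2.22, 3.01, 3.01, 3.14, 3.14, 3.14].

## Interface

Orientations are given as a rotation vector (axis times angle).
In Python, from cell import observe, imaging, arm gives the robot as it stands.
- The arm moves only by the tool apply_moves, never from a script. Its argument "commands" is a list of rows, each a list of 5 numbers: the opening in per cent of the stroke, from 0 (shut) to 100 (fully open), then the shift along the world's x, y, z in units of 0.06 m (1.0 is 0.06 m), then the turn about the world's z in units of 0.5 rad (1.0 is 0.5 rad). A call has 1 to 12 rows; each row shifts and turns the commanded pose from where the row before left it; what a row does not reach is not made up. A row lasts 1/8 s, in which the tool goes at most 62.5 mm and 10.7 degrees, less where a joint would pass 70% of its speed; a pose out of reach is approached as far as the arm can. A call with a number of a shift or a turn outside -1 to 1 is refused whole. A call with a gripper value outside its range is refused whole. The fingers move at their own pace and stop on an object; "newtons" is the grip in N (left out, the last holds). Time passes only in rows, so rows that do not move let the fingers close. It gives the time, the measured TCP pose, the force, the opening and the grip force at its end, in the units of the state.
- observe(): the state, without advancing time (a new reading comes with each control period).
- imaging.get_image(name): name is "side" or "top"; returns (picture, depth): 384x512x3 uint8, red, green, blue; 384x512 float32, m along the optical axis (not along the pixel's ray), 0 where there is no reading.
- imaging.camera_params(name): a dict with "camera_matrix" (3x3 intrinsics, pixels), "origin" and "rotation" of the camera in the world. Camera axes: x right, y up, looking along -z (the intrinsics and any distortion apply to the point x, -y, -z); pixel columns grow to the right and rows downward; lengths in m; the calibration is good to about 2 mm. A picture is of the moment at which its call begins. camera_params takes no time and is no camera call.
- arm.sign_off(): hands the job in; it is judged then, once.
The state is a dict: "clock": time; "joints": joint angles; "dq": joint speeds; "joint_efforts": joint torques, N m; "position": TCP position; "ee_rot": TCP orientation; "force": force on the tool from outside, world axes, zero at the start; "ft_torque": the same for the moment, N m; "width": opening from 0.0 (shut) to 1.0 (fully open); "gripper_force": force on a finger pad.
Only numpy, scipy, OpenCV 4.12 (cv2) and the standard library are available. Lean on these libraries where they do the work, as an engineer would, in place of code of your own. Each camera call takes 0.05 s, during which the arm holds its last target. There are 200 camera calls.

## Working session

There is one attempt and no reset: what is moved stays moved. The work goes in short steps, Python scripts to look and compute and a tool call to move; the robot and the scene stay as the last step left them, time stands still between calls to the robot, and variables do not carry over. Pictures are saved under pics/ and viewed, at most 11 in all, crops included, and the job is handed in when it is done.

Besides the shell and the picture viewer there is one more tool, called as a command line: name --pt "numbers of a row" for each row, then --argument value for the rest. apply_moves: Moves the arm, as the interface text tells. Its arguments: {"type":"object","properties":{"commands":{"type":"array"},"newtons":{"type":"number"}},"required":["commands"]}

```bash
mkdir -p pics; cat > h.py <<'E'
import numpy as np, cv2
from cell import observe, imaging, arm
def snap(n):
    p,d=imaging.get_image(n); return p,d,imaging.camera_params(n)
def cloud(d,c):
    K=np.array(c["camera_matrix"]);h,w=d.shape
    u,v=np.meshgrid(np.arange(w),np.arange(h))
    dist=np.array(c.get("distortion",np.zeros(5)),float).ravel()
    if dist.any():
        q=cv2.undistortPoints(np.stack([u,v],-1).reshape(-1,1,2).astype(np.float64),K,dist).reshape(h,w,2);x,y=q[...,0],q[...,1]
    else: x=(u-K[0,2])/K[0,0];y=(v-K[1,2])/K[1,1]
    P=np.stack([x*d,-y*d,-d],-1)@np.array(c["rotation"]).T+np.array(c["origin"])
    P[d==0]=np.nan
    return P
def save(n,p): cv2.imwrite("pics/"+n,p[...,::-1])
E
python3 - <<'E'
from h import *
print(observe(),arm.grasp_offset)
for n in("top","side"):
    p,d,c=snap(n);save(n+"0.png",p);np.savez(n+"0.npz",p=p,P=cloud(d,c))
    print(n,c)
E
```

```text
{'clock': 0.0, 'joints': array([-1.25661027,  0.43520934,  0.02494556,  1.57408604, -0.01158915,
        1.13398308, -0.07512448]), 'dq': array([ 0.00176394, -0.00029742, -0.00097042,  0.00033317, -0.00011793,
        0.00163176,  0.00039712]), 'joint_efforts': array([ 6.29176593e-04, -6.67850518e+01,  9.85582620e-01, -3.14453101e+01,
       -6.05643145e-02,  4.27024020e-02,  1.54083773e-04]), 'position': array([0.25285228, 0.57102044, 0.2259574 ]), 'ee_rot': array([-6.50019240e-01, -3.07342297e+00,  2.40362268e-03]), 'force': array([ 0.36993545, -0.17349396, -0.63051849]), 'ft_torque': array([ 0.0510506 ,  0.00345584, -0.09436164]), 'gripper_force': 0.0, 'width': 1.001801050872421} 0.0188Traceback (most recent call last):
  File "<stdin>", line 4, in <module>
  File "h.py", line 12, in cloud
    P=np.stack([x*d,-y*d,-d],-1)@np.array(c["rotation"]).T+np.array(c["origin"])
      ~~~~~~~~~~~~~~~~~~~~~~~~~~~~~~~~~~~~~~~~~~~~~~~~~~~~^~~~~~~~~~~~~~~~~~~~~~
ValueError: operands could not be broadcast together with shapes (384,512) (3,)
```

```bash
sed -i 's/np.array(c\["rotation"\]).T/cv2.Rodrigues(np.array(c["rotation"],float))[0].T/' h.py
python3 - <<'E'
from h import *
for n in("top","side"):
    p,d,c=snap(n);print(n,c);save(n+"0.png",p);np.savez(n+"0.npz",p=p,P=cloud(d,c))
E
```

```text
top {'camera_matrix': array([[359.87053476,   0.        , 257.3520608 ],
       [  0.        , 359.87053476, 189.99681811],
       [  0.        ,   0.        ,   1.        ]]), 'origin': array([ 0.33734194, -0.02580327,  1.11096655]), 'rotation': array([ 0.16523673, -0.16505839, -1.53550627])}
side {'camera_matrix': array([[365.4863195 ,   0.        , 253.91231068],
       [  0.        , 365.4863195 , 196.75211734],
       [  0.        ,   0.        ,   1.        ]]), 'origin': array([ 0.44294179, -0.94384612,  0.64065876]), 'rotation': array([ 1.05014653, -0.07759775, -0.08934957])}
```

View pics/top0.png

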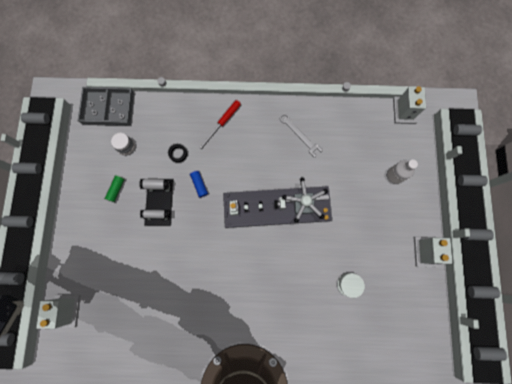

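View pics/side0.png

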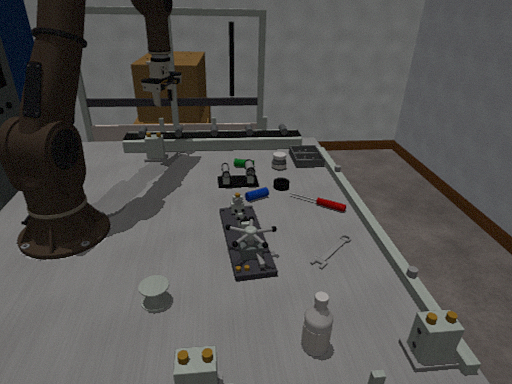

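Top: rack at (158,200) carrying rollers at (154,184) and (157,214); decoys are blue (199,184) and green (115,188). The fixture is at (277,207) with wheel centre (306,201), and the stop is at its left end (234,207). Next, a close crop plus depth measurements.

```bash
python3 - <<'E'
from h import *
z=np.load("top0.npz");p,P=z["p"],z["P"]
a=cv2.resize(p[165:240,130:190],None,fx=6,fy=6,interpolation=cv2.INTER_CUBIC)
b=cv2.resize(p[170:235,215:340],None,fx=6,fy=6,interpolation=cv2.INTER_CUBIC)[:450,:]
b=cv2.resize(b,(433,260))if 0 else b
save("rack.png",a);save("fix.png",b)
def rect(m,name):
    q=P[m][:,:2].astype(np.float32);r=cv2.minAreaRect(q);print(name,len(q),r, 'zmed',np.median(P[m][:,2]))
    return r
W=np.zeros(p.shape[:2],bool)
rk=W.copy();rk[170:235,138:180]=1
fx=W.copy();fx[180:235,215:340]=1
print('table z',np.nanmedian(P[250:300,260:320,2]))
rect(rk&(P[...,2]>.006)&(P[...,2]<.02),'rack base')
rect(fx&(P[...,2]>.010)&(P[...,2]<.024),'fix base')
for nm,v0,v1 in(("A",172,199),("B",200,228)):
    m=rk.copy();m[:v0]=0;m[v1:]=0;m&=P[...,2]>.052;rect(m,nm);print(np.nanmax(P[m][:,2]),np.percentile(P[m][:,2],95))
m=fx.copy();m[:,:280]=0;m[170:180,280:340]=1;m&=P[...,2]>.078;print('wheel');rect(m,'wheel');
hub=m&(P[...,2]>.094);q=P[hub];print('hub',len(q),q.mean(0),np.median(q,0),(q.min(0)+q.max(0))/2)
m=fx.copy();m[:,280:]=0
for lo in(.03,.045,.06): rect(m&(P[...,2]>lo),'left>%g'%lo)
E
```

```text
table z 0.0005861428437533567
rack base 790 ((0.5254105925559998, 0.2788599729537964), (0.18331041932106018, 0.09038998931646347), 1.709336757659912) zmed 0.011830472197234876
fix base 2755 ((0.5247145295143127, -0.08433037996292114), (0.11133992671966553, 0.3300410211086273), 5.255618572235107) zmed 0.018254084065799425
A 318 ((0.5740545988082886, 0.2870767116546631), (0.031153781339526176, 0.08206021040678024), 1.6002520322799683) zmed 0.07226824121707232
0.08005446014878537 0.07751404543228611
B 233 ((0.4850127696990967, 0.27979740500450134), (0.02460038661956787, 0.0803321823477745), 1.225980281829834) zmed 0.06469735010480981
0.07153470217577129 0.06939746830703498
wheel
wheel 471 ((0.5375733375549316, -0.16152310371398926), (0.13124032318592072, 0.13258221745491028), 10.371417999267578) zmed 0.09050758280491111
hub 109 [ 0.53115227 -0.16545921  0.09816395] [ 0.53183712 -0.16303916  0.09842604] [ 0.53977423 -0.17754918  0.09875775]
left>0.03 224 ((0.5187686681747437, -0.016024641692638397), (0.04096087068319321, 0.15076743066310883), 6.364625453948975) zmed 0.05672039372761051
left>0.045 179 ((0.5156546235084534, -0.014896906912326813), (0.03984181210398674, 0.1459977924823761), 3.29691743850708) zmed 0.06576430022085122
left>0.06 104 ((0.5166260004043579, -0.01616792380809784), (0.028344858437776566, 0.143739715218544), 5.495781898498535) zmed 0.07424683205734506
```

View pics/rack.png

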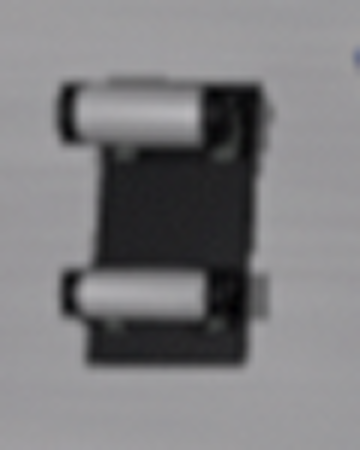

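View pics/fix.png

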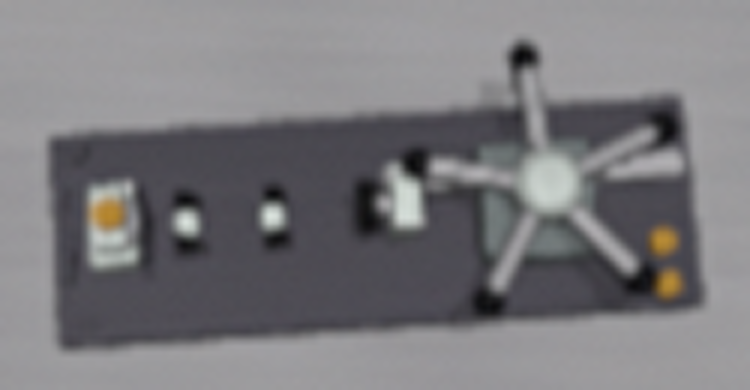

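Crop: the upper roller A (rack crop 140,112; about 31 mm wide, top at 0.077) is the thick one, and the lower one (24 mm wide) is slim. In the fixture crop, the stop is at left (108,215), saddles at (187,220) and (273,215), pad at (370,205), wheel hub at (550,180). Spoke balls are at (415,160), (523,55), (665,128), (645,280) and (490,300). Next I'll refine the fixture frame numerically.

```bash
python3 - <<'E'
from h import *
z=np.load("top0.npz");p,P=z["p"],z["P"]
t=np.radians(5.26);R=np.array([[np.cos(t),-np.sin(t)],[np.sin(t),np.cos(t)]])
o=np.array([.5247,-.0843])
F=(P[...,:2]-o)@R; F=np.concatenate([F,P[...,2:]],-1)
s=F[165:240,210:345].reshape(-1,3)*1000
s=s[~np.isnan(s[:,0])]
q=s[(abs(s[:,0])<30)&(s[:,2]>30)&(s[:,1]>-40)]
for y in range(-40,160,5):
    k=q[(q[:,1]>=y)&(q[:,1]<y+5)]
    if len(k): print(y,len(k),'x %.0f..%.0f mean %.1f z %.0f..%.0f'%(k[:,0].min(),k[:,0].max(),k[:,0].mean(),k[:,2].min(),k[:,2].max()))
c=np.array([0,-85.])
w=s[(s[:,2]>78)&(np.hypot(*(s[:,:2]-c).T)<85)]
h=w[w[:,2]>95];print('hub',len(h),(h.min(0)+h.max(0))/2,h.mean(0))
for cc in (c,h[:,:2].mean(0)):
  d=w[:,:2]-cc;r=np.hypot(*d.T);a=np.degrees(np.arctan2(d[:,1],d[:,0]))
  k=(r>30)&(r<75);ph=np.angle(np.sum(r[k]*np.exp(5j*np.radians(a[k]))))/5
  print(cc,'phase deg',np.degrees(ph),'R',abs(np.mean(np.exp(5j*np.radians(a[k])))),'rmax',r.max())
# rack / roller A
m=np.zeros(p.shape[:2],bool);m[172:199,138:180]=1;m&=P[...,2]>.066
q=P[m];print('A',(q.min(0)+q.max(0))/2, cv2.fitLine(q[:,:2].astype(np.float32),cv2.DIST_HUBER,0,.001,.001).ravel())
E
```

```text
-40 9 x 5..14 mean 9.4 z 38..90
-35 10 x 5..14 mean 10.0 z 35..92
-30 11 x 8..14 mean 11.6 z 30..90
-25 9 x 9..21 mean 13.2 z 34..92
-20 23 x -14..20 mean 1.8 z 41..94
-15 28 x -13..21 mean 2.8 z 41..94
-10 28 x -14..22 mean 2.9 z 31..75
-5 4 x -6..2 mean -0.6 z 62..66
0 13 x -12..13 mean -0.7 z 60..74
5 16 x -12..8 mean -2.6 z 63..77
10 5 x -0..10 mean 4.6 z 50..62
45 10 x -15..11 mean -1.2 z 34..50
50 14 x -15..12 mean -3.5 z 31..50
55 10 x -16..12 mean -0.5 z 31..50
90 12 x -15..11 mean 1.3 z 34..51
95 16 x -15..11 mean -2.1 z 32..52
100 3 x 5..9 mean 6.9 z 32..46
120 23 x -21..19 mean -3.3 z 35..75
125 30 x -21..19 mean -5.0 z 33..85
130 25 x -21..18 mean -4.9 z 34..87
135 20 x -20..20 mean -5.5 z 34..88
140 18 x -21..19 mean -4.8 z 38..85
hub 96 [-19.44830973 -93.6863274   99.20161906] [ -3.24051136 -81.44010962  98.6689511 ]
[  0. -85.] phase deg 4.736968888569336 R 0.845456131158897 rmax 75.64776973560963
[ -3.24051136 -81.44010962] phase deg 4.856458802995283 R 0.9123341464398038 rmax 74.86414450633968
A [0.57462445 0.28722363 0.07303166] [ 0.03103671 -0.9995182   0.5737518   0.28716224]
```

```bash
cat >> h.py <<'E'
def ray(u,v,c,z):
    K=np.array(c["camera_matrix"]);R=cv2.Rodrigues(np.array(c["rotation"],float))[0]
    d=R@np.array([(u-K[0,2])/K[0,0],-(v-K[1,2])/K[1,1],-1]);o=np.array(c["origin"])
    return o+d*(z-o[2])/d[2]
E
python3 - <<'E'
from h import *
c=imaging.camera_params("top")
f=lambda x,y,z,o=(215,170):ray((x+.5)/6-.5+o[0],(y+.5)/6-.5+o[1],c,z)
C=np.array([f(50,138,.018),f(680,97,.018),f(703,303,.018),f(60,347,.018)]);print(C[:,:2],C.mean(0))
d=(C[0]+C[3]-C[1]-C[2])/2;print('len',np.linalg.norm(d),'ang',np.degrees(np.arctan2(d[1],d[0]))-90)
print('hub',f(550,180,.099))
B=np.array([f(415,160,.085),f(523,55,.085),f(665,128,.085),f(645,280,.085),f(490,300,.085)]);print('balls',B.mean(0))
h=B.mean(0);print(np.degrees(np.arctan2(B[:,1]-h[1],B[:,0]-h[0])),np.linalg.norm(B-h,axis=1))
for x,y in((187,220),(273,215)):print('saddle',f(x,y,.045))
print('stop',f(108,215,.08),'pad',f(370,205,.065))
print('A',f(141,112,.074,(130,165)),'slim',f(142,292,.069,(130,165)))
E
```

```text
[[ 0.56027401  0.08421118]
 [ 0.59159448 -0.24165612]
 [ 0.48437095 -0.25203434]
 [ 0.45248502  0.07388085]] [ 0.52218112 -0.08389961  0.018     ]
len 0.32742001688068206 ang 5.538920442362965
hub [ 0.53032022 -0.1631651   0.099     ]
balls [ 0.53111133 -0.16388886  0.085     ]
[  81.30708475   10.71086642  -62.87735044 -134.26841017  154.3792215 ] [0.06494501 0.06485807 0.0641031  0.065171   0.06352337]
saddle [0.51495159 0.01099866 0.045     ]
saddle [ 0.51874183 -0.03191593  0.045     ]
stop [0.51045121 0.0480757  0.08      ] pad [ 0.52171141 -0.07931989  0.065     ]
A [0.57094039 0.28624817 0.074     ] slim [0.48238234 0.27923096 0.069     ]
```

apply_moves --pt "70 0.53 -0.47 -0.14 -0.22" --pt "70 0.53 -0.47 -0.14 -0.22" --pt "70 0.53 -0.47 -0.14 -0.22" --pt "70 0.53 -0.47 -0.14 -0.22" --pt "70 0.53 -0.47 -0.14 -0.22" --pt "70 0.53 -0.47 -0.14 -0.22" --pt "70 0.53 -0.47 -0.14 -0.22" --pt "70 0.53 -0.47 -0.14 -0.22" --pt "70 0.53 -0.47 -0.14 -0.22" --pt "70 0.53 -0.47 -0.14 -0.22" --pt "70 0 0 0 0" --pt "70 0 0 0 0" --newtons 20

```text
clock: 1.65
position: [0.5705, 0.2899, 0.1424]
ee_rot: [-2.159, -2.281, 0.001]
force: [-1.1, 0.7, 0.3]
width: 0.702
gripper_force: 0.0
```

```bash
cat >> h.py <<'E'
def yaw():
    R=cv2.Rodrigues(np.array(observe()["ee_rot"],float))[0];return np.degrees(np.arctan2(R[1,1],R[0,1])), R[:,2]
E
python3 - <<'E'
from h import *
s=observe();print(s["position"],yaw(),s["width"],s["joints"],s["force"])
p,d,c=snap("top");P=cloud(d,c)
save("g1.png",np.vstack([cv2.resize(p[160:240,110:220],None,fx=5,fy=5,interpolation=cv2.INTER_CUBIC)]))
E
```

```text
[0.57048117 0.28994286 0.14239726] (np.float64(3.1420142917440894), array([-9.58456901e-04,  1.23296340e-04, -9.99999533e-01])) 0.7023530670326447 [-0.78130268  0.54663905  0.34415146  1.65293329 -0.21346548  0.97994309
 -0.30902844] [-1.11924171  0.70151781  0.25544636]
```

View pics/g1.png

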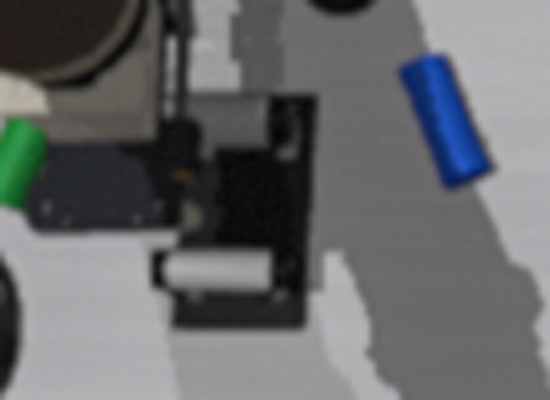

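apply_moves --pt "70 0.03 -0.06 -0.35 0" --pt "70 0 0 -0.35 0" --pt "70 0 0 -0.35 0" --pt "70 0 0 -0.35 0" --pt "70 0 0 -0.29 0" --pt "70 0 0 0 0" --pt "0 0 0 0 0" --pt "0 0 0 0 0" --pt "0 0 0 0 0" --pt "0 0 0 0 0" --pt "0 0 0 0 0" --newtons 20

```text
clock: 3.08
position: [0.5752, 0.2862, 0.0425]
ee_rot: [2.16, 2.278, 0.006]
force: [5.3, 0.7, 1.4]
width: 0.344
gripper_force: 19.8
```

apply_moves --pt "0 0 0 0.3 0" --pt "0 0 0 0.5 0" --pt "0 0 0 0.6 0" --pt "0 0 0 0.6 0" --pt "0 -0.1 -0.4 0 0.02" --pt "0 -0.15 -0.8 0 0.02" --pt "0 -0.15 -0.9 0 0.02" --pt "0 -0.15 -0.9 0 0.02" --pt "0 -0.15 -0.9 0 0" --pt "0 -0.1 -0.7 0 0" --pt "0 -0.1 -0.4 0 0" --pt "0 0 0 0 0"

```text
clock: 4.58
position: [0.5179, -0.0164, 0.1621]
ee_rot: [-2.119, -2.319, 0.001]
force: [0.7, 0.6, -2.3]
width: 0.342
gripper_force: 19.8
```

```bash
python3 - <<'E'
from h import *
s=observe();print(s["position"],yaw(),s["width"],s["gripper_force"],s["force"])
p,d,c=snap("side")
save("s1.png",cv2.resize(p[100:290,190:300],None,fx=4,fy=3,interpolation=cv2.INTER_CUBIC))
p,d,c=snap("top")
save("t1.png",cv2.resize(p[150:240,190:350],None,fx=4.5,fy=4.5,interpolation=cv2.INTER_CUBIC))
E
```

```text
[ 0.51787025 -0.01644551  0.1621163 ] (np.float64(5.152321816252367), array([-3.37177379e-04, -1.89060112e-04, -9.99999925e-01])) 0.34161315828833266 19.82827126979828 [ 0.74422428  0.64448745 -2.26414947]
```

View pics/s1.png

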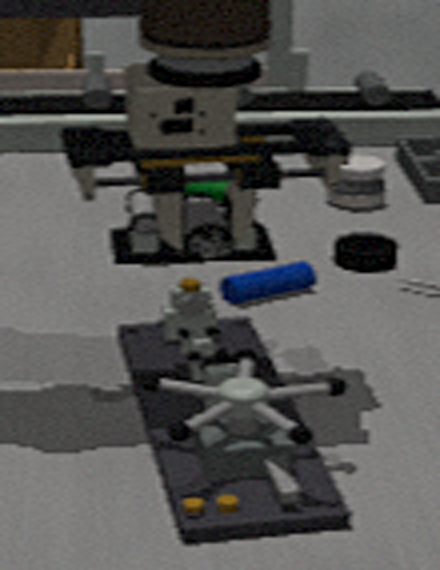

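The side crop shows the roller held level between the fingers at (208,240), above the cradle, with the wheel hub at (240,388). I'll use it to cross-check x and y.

```bash
python3 - <<'E'
from h import *
c=imaging.camera_params("side")
K=np.array(c["camera_matrix"]);R=cv2.Rodrigues(np.array(c["rotation"],float))[0];o=np.array(c["origin"])
def pix(X):
    q=R.T@(np.array(X)-o);return K[0,2]+K[0,0]*q[0]/-q[2],K[1,2]-K[1,1]*q[1]/-q[2]
print('roller end pred',pix([.5179+.0036,-.0562,.181]),'seen',(208.5/4-.5+190,241.5/3-.5+100))
print('hub pred',pix([.5305,-.1635,.099]),'seen',(240.5/4-.5+190,390/3-.5+100))
p,d,_=snap("side");P=cloud(d,c)
m=np.zeros(d.shape,bool);m[200:262,218:285]=1
f=P[m&(P[...,2]>.094)];print('hub side',len(f),np.median(f,0),(np.percentile(f,3,0)+np.percentile(f,97,0))/2)
p,d,c=snap("top");P=cloud(d,c);m=np.zeros(d.shape,bool);m[180:220,285:330]=1
f=P[m&(P[...,2]>.095)];print('hub top',len(f),np.median(f,0),(np.percentile(f,3,0)+np.percentile(f,97,0))/2)
E
```

```text
roller end pred (np.float64(242.97094359735868), np.float64(181.22773860606992)) seen (241.625, 180.0)
hub pred (np.float64(249.72247723873016), np.float64(228.05638937227374)) seen (249.625, 229.5)
hub side 87 [ 0.53210997 -0.16804467  0.09874673] [ 0.53434526 -0.16294636  0.09774903]
hub top 95 [ 0.53172652 -0.1628511   0.09851648] [ 0.53234453 -0.16590423  0.09885976]
```

View pics/t1.png

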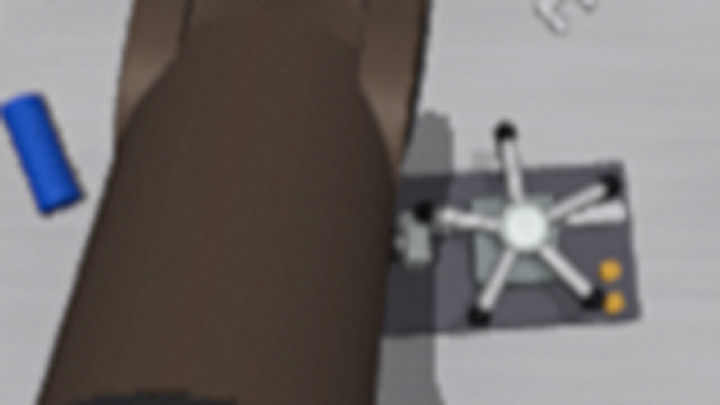

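The top crop shows the arm over the cradle, with the wheel at (525,228) unobstructed. Descending.

apply_moves --pt "0 0.03 0 -0.3 0.01" --pt "0 0 0 -0.4 0" --pt "0 0 0 -0.4 0" --pt "0 0 0 -0.3 0" --pt "0 0 0 -0.2 0" --pt "0 0 0 -0.15 0" --pt "0 0 0 -0.1 0" --pt "0 0 0 -0.05 0" --pt "0 0 0 0 0"

```text
clock: 5.9
position: [0.5208, -0.0141, 0.0475]
ee_rot: [2.109, 2.328, 0.0]
force: [-0.9, 0.8, -1.5]
width: 0.343
gripper_force: 19.8
```

apply_moves --pt "0 0 0 -0.03 0" --pt "0 0 0 -0.03 0" --pt "0 0 0 0 0"

```text
clock: 6.28
position: [0.5208, -0.0141, 0.0439]
ee_rot: [2.109, 2.328, 0.0]
force: [-0.8, -0.3, 0.2]
width: 0.342
gripper_force: 19.8
```

apply_moves --pt "0 0 0 -0.02 0" --pt "0 0 0 -0.02 0" --pt "0 0 0 0 0"

```text
clock: 6.65
position: [0.5201, -0.0144, 0.0422]
ee_rot: [-2.109, -2.327, 0.0]
force: [-7.0, -0.8, 15.1]
width: 0.34
gripper_force: 20.0
```

apply_moves --pt "55 -0.02 0 0.02 0" --pt "60 0 0 0 0" --pt "60 0 0 0 0" --pt "60 0 0 0 0" --pt "60 0 0 0.1 0"

```text
clock: 7.28
position: [0.5191, -0.0141, 0.0484]
ee_rot: [-2.109, -2.328, 0.001]
force: [-0.6, 0.7, -0.2]
width: 0.602
gripper_force: 0.0
```

apply_moves --pt "60 0 0 0.4 0" --pt "60 0 0 0.7 0" --pt "60 0 0 0.7 0" --pt "30 0.01 -0.33 0.05 -0.36" --pt "0 0.01 -0.33 0 -0.36" --pt "0 0.01 -0.33 0 -0.36" --pt "0 0.01 -0.33 0 -0.36" --pt "0 0.01 -0.33 0 -0.36" --pt "0 0.01 -0.33 0 -0.36" --pt "0 0.01 -0.33 0 -0.36" --pt "0 0.01 -0.33 0 -0.36" --pt "0 0.01 -0.33 0 -0.36"

```text
clock: 8.78
position: [0.5249, -0.1928, 0.1599]
ee_rot: [-3.141, -0.069, -0.001]
force: [0.3, 0.8, -0.2]
width: 0.003
gripper_force: 0.0
```

apply_moves --pt "0 0.01 -0.37 0 -0.36" --pt "0 0 0 0 0"

```text
clock: 9.02
position: [0.5251, -0.2161, 0.1599]
ee_rot: [3.133, -0.208, 0.0]
force: [-0.4, 0.2, -0.6]
width: 0.004
gripper_force: 0.0
```

```bash
python3 - <<'E'
from h import *
s=observe();print(s["position"],yaw(),s["width"],s["joints"],s["force"])
p,d,c=snap("top");np.savez("t2.npz",p=p,P=cloud(d,c))
save("t2.png",cv2.resize(p[150:250,210:350],None,fx=5,fy=5,interpolation=cv2.INTER_CUBIC))
E
```

```text
[ 0.52512828 -0.21614636  0.15987905] (np.float64(-97.60586457430213), array([-2.24576424e-05, -1.37364876e-03, -9.99999056e-01])) 0.004428435086794636 [-0.30943016  0.52263998  0.8843034   1.84743686 -0.47578066  0.99819744
 -0.92770089] [-0.42531066  0.19696187 -0.56124404]
```

View pics/t2.png

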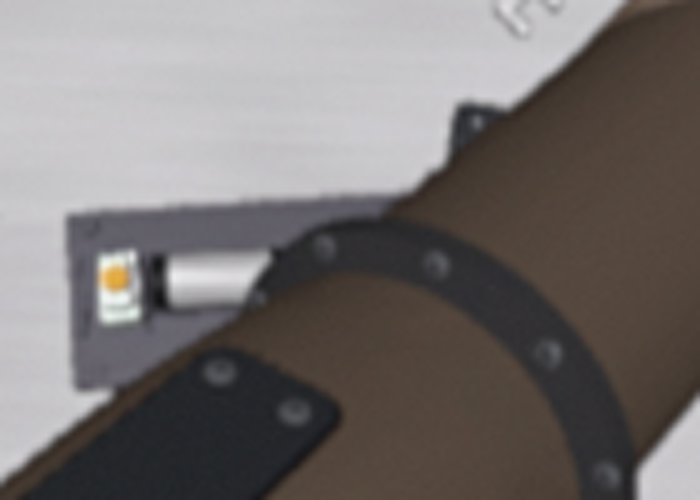

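The roller lies straight in the cradle at (215,280), beside the stop at (115,280). I'm lowering the shut gripper into the spoke gap at -98°.

apply_moves --pt "0 0 0 -0.3 0" --pt "0 0 0 -0.35 0" --pt "0 0 0 -0.2 0" --pt "0 0 0 -0.15 0" --pt "0 0 0 -0.15 0" --pt "0 0 0 -0.15 0" --pt "0 0 0 -0.15 0" --pt "0 0 0 -0.05 0" --pt "0 0 0 0 0"

```text
clock: 10.2
position: [0.5254, -0.2146, 0.0694]
ee_rot: [3.135, -0.205, -0.0]
force: [-0.5, -0.8, 1.3]
width: 0.008
gripper_force: 0.0
```

```bash
cat > arc.py <<'E'
import sys;from h import *
W=np.array([.532,-.165])
def st():
    s=observe();d=s["position"][:2]-W;r=np.hypot(*d);a=np.arctan2(d[1],d[0]);f=s["force"]
    t=np.array([-np.sin(a),np.cos(a)]);print('r %.4f ang %.1f z %.4f yaw %.1f Ft %.2f Fr %.2f Fz %.2f t %.2f'%(r,np.degrees(a),s["position"][2],yaw()[0],f[:2]@t,f[0]*np.cos(a)+f[1]*np.sin(a),f[2],s["clock"]))
st()
if len(sys.argv)>1:
    a0,step,n=map(float,sys.argv[1:4]);n=int(n);r=.05
    pts=np.array([[r*np.cos(np.radians(a0+i*step)),r*np.sin(np.radians(a0+i*step))] for i in range(n+1)])
    print('abs start',W+pts[0]);print(np.round(np.diff(pts,axis=0)/.06,2).tolist(),'turn %.3f'%(np.radians(step)/.5))
E
python3 arc.py -98 5 28
```

```text
r 0.0500 ang -97.6 z 0.0694 yaw -97.5 Ft -0.39 Fr 0.82 Fz 1.26 t 10.20
abs start [ 0.52504134 -0.2145134 ]
[[0.07, -0.01], [0.07, -0.0], [0.07, 0.01], [0.07, 0.01], [0.07, 0.02], [0.07, 0.02], [0.07, 0.03], [0.06, 0.04], [0.06, 0.04], [0.06, 0.05], [0.05, 0.05], [0.05, 0.06], [0.04, 0.06], [0.04, 0.06], [0.03, 0.07], [0.03, 0.07], [0.02, 0.07], [0.01, 0.07], [0.01, 0.07], [0.0, 0.07], [-0.01, 0.07], [-0.01, 0.07], [-0.02, 0.07], [-0.02, 0.07], [-0.03, 0.07], [-0.04, 0.06], [-0.04, 0.06], [-0.05, 0.06]] turn 0.175
```

apply_moves --pt "0 0.07 -0.01 0 0.175" --pt "0 0.07 0 0 0.175" --pt "0 0.07 0.01 0 0.175" --pt "0 0.07 0.01 0 0.175" --pt "0 0.07 0.02 0 0.175" --pt "0 0.07 0.02 0 0.175"

```text
clock: 10.95
position: [0.5501, -0.2127, 0.0699]
ee_rot: [3.079, 0.619, -0.001]
force: [-2.2, -2.1, 0.7]
width: 0.004
gripper_force: 1.8
```

```bash
python3 arc.py
```

```text
r 0.0510 ang -69.2 z 0.0699 yaw -67.3 Ft -2.79 Fr 1.16 Fz 0.72 t 10.95
```

apply_moves --pt "0 0.07 0.03 0 0.175" --pt "0 0.06 0.04 0 0.175" --pt "0 0.06 0.04 0 0.175" --pt "0 0.06 0.05 0 0.175" --pt "0 0.05 0.05 0 0.175" --pt "0 0.05 0.06 0 0.175" --pt "0 0.04 0.06 0 0.175" --pt "0 0.04 0.06 0 0.175" --pt "0 0.03 0.07 0 0.175" --pt "0 0.03 0.07 0 0.175"

```text
clock: 12.2
position: [0.5812, -0.1814, 0.0703]
ee_rot: [2.525, 1.863, 0.001]
force: [2.7, -4.2, -1.9]
width: 0.007
gripper_force: 2.0
```

```bash
python3 arc.py
```

```text
r 0.0518 ang -18.5 z 0.0703 yaw -17.1 Ft -3.10 Fr 3.92 Fz -1.90 t 12.20
```

apply_moves --pt "0 0.02 0.07 0 0.175" --pt "0 0.01 0.07 0 0.175" --pt "0 0.01 0.07 0 0.175" --pt "0 0.0 0.07 0 0.175" --pt "0 -0.01 0.07 0 0.175" --pt "0 -0.01 0.07 0 0.175" --pt "0 -0.02 0.07 0 0.175" --pt "0 -0.02 0.07 0 0.175" --pt "0 -0.03 0.07 0 0.175" --pt "0 -0.04 0.06 0 0.175"

```text
clock: 13.45
position: [0.577, -0.1387, 0.0706]
ee_rot: [1.496, 2.757, 0.002]
force: [5.4, 0.2, 0.3]
width: 0.003
gripper_force: 2.1
```

```bash
python3 arc.py; python3 - <<'E'
from h import *
p,d,c=snap("side")
save("s2.png",cv2.resize(p[170:290,200:300],None,fx=5,fy=5,interpolation=cv2.INTER_CUBIC))
E
```

```text
r 0.0521 ang 30.3 z 0.0706 yaw 33.0 Ft -2.60 Fr 4.78 Fz 0.33 t 13.45
```

View pics/s2.png

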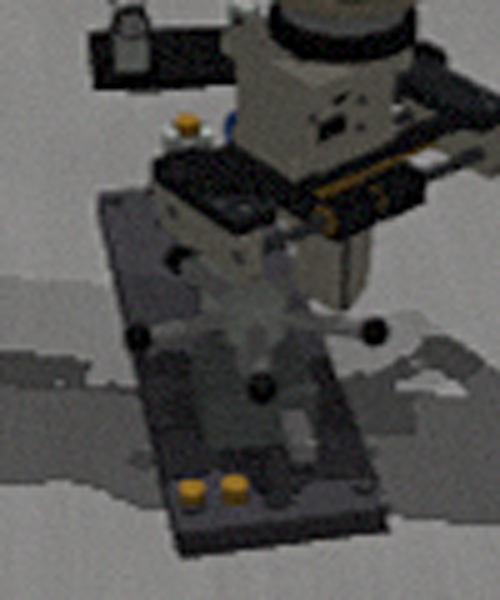

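The side crop shows the gripper behind a spoke at upper right, with balls at (375,330), (262,385), (138,335) and (180,258). Computing the wheel phase next.

```bash
python3 - <<'E'
from h import *
c=imaging.camera_params("side")
B=np.array([ray((x+.5)/5-.5+200,(y+.5)/5-.5+170,c,.085) for x,y in((375,330),(262,385),(138,335),(180,258))])[:,:2]
from scipy.optimize import least_squares
f=lambda q:np.concatenate([np.hypot(*(B-q[:2]).T)-.064])
q=least_squares(f,[.532,-.165]).x;print(q);d=B-q;print(np.degrees(np.arctan2(d[:,1],d[:,0])))
E
```

```text
[ 0.53331741 -0.16030807]
[ -20.32220375  -92.74863814 -164.94865835  124.11791265]
```

apply_moves --pt "0 0.02 -0.03 0 0" --pt "0 0.02 -0.04 0 0" --pt "0 0.02 -0.04 0 0" --pt "0 0 0 0 0"

```text
clock: 14.0
position: [0.5781, -0.1454, 0.0694]
ee_rot: [-1.503, -2.758, 0.001]
force: [-0.4, 0.1, 0.3]
width: 0.003
gripper_force: 0.0
```

```bash
python3 arc.py
```

```text
r 0.0501 ang 23.1 z 0.0694 yaw 32.8 Ft 0.20 Fr -0.32 Fz 0.26 t 14.00
```

apply_moves --pt "0 0 0 0.4 0" --pt "0 0 0 0.5 0" --pt "0 -0.03 -0.11 0.1 -0.346" --pt "0 -0.03 -0.11 0 -0.346" --pt "0 -0.03 -0.11 0 -0.346" --pt "0 -0.03 -0.11 0 -0.346" --pt "0 -0.03 -0.11 0 -0.346" --pt "0 -0.03 -0.11 0 -0.346" --pt "0 -0.04 -0.11 0 -0.346" --pt "0 -0.04 -0.11 0 -0.346" --pt "0 -0.04 -0.11 0 -0.346" --pt "0 0 0 0 0"

```text
clock: 15.5
position: [0.56, -0.2046, 0.1294]
ee_rot: [3.007, 0.91, -0.001]
force: [0.1, 0.2, 0.1]
width: 0.002
gripper_force: 0.0
```

```bash
sed -i 's/W=np.array.*/W=np.array([.5325,-.163])/' arc.py; python3 arc.py -56.5 5 23; python3 - <<'E'
from h import *
p,d,c=snap("top");np.savez("t3.npz",p=p,P=cloud(d,c))
save("t3.png",cv2.resize(p[160:240,215:345],None,fx=5,fy=5,interpolation=cv2.INTER_CUBIC))
E
```

```text
r 0.0499 ang -56.6 z 0.1294 yaw -56.3 Ft 0.20 Fr -0.07 Fz 0.08 t 15.50
abs start [ 0.56009685 -0.20469429]
[[0.06, 0.04], [0.05, 0.05], [0.05, 0.05], [0.05, 0.06], [0.04, 0.06], [0.04, 0.06], [0.03, 0.07], [0.02, 0.07], [0.02, 0.07], [0.01, 0.07], [0.01, 0.07], [-0.0, 0.07], [-0.01, 0.07], [-0.01, 0.07], [-0.02, 0.07], [-0.03, 0.07], [-0.03, 0.07], [-0.04, 0.06], [-0.04, 0.06], [-0.05, 0.05], [-0.05, 0.05], [-0.06, 0.05], [-0.06, 0.04]] turn 0.175
```

View pics/t3.png

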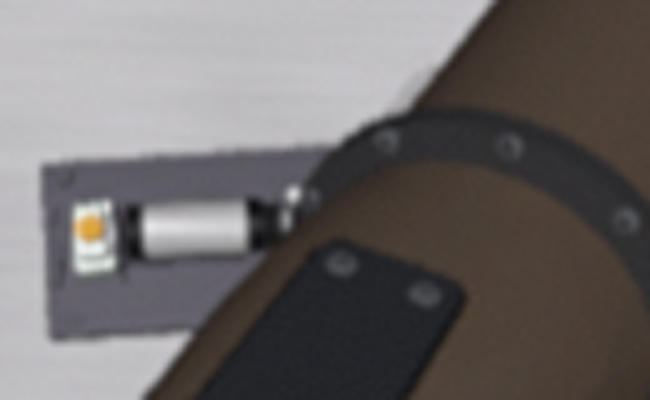

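Pad has reached the roller end (crop 255,222); roller's left end (125,228) is a few mm from the stop (108,228). Now lowering and pushing on.

apply_moves --pt "0 0 0 -0.3 0" --pt "0 0 0 -0.25 0" --pt "0 0 0 -0.15 0" --pt "0 0 0 -0.15 0" --pt "0 0 0 -0.14 0" --pt "0 0 0 0 0" --pt "0 0.06 0.04 0 0.3" --pt "0 0.05 0.05 0 0.3" --pt "0 0.05 0.05 0 0.3" --pt "0 0.05 0.06 0 0.3"

```text
clock: 16.8
position: [0.5732, -0.1936, 0.0707]
ee_rot: [2.598, 1.762, -0.0]
force: [0.6, -3.5, -1.3]
width: 0.0
gripper_force: 1.2
```

```bash
python3 arc.py
```

```text
r 0.0509 ang -37.0 z 0.0707 yaw -21.7 Ft -2.40 Fr 2.60 Fz -1.33 t 16.80
```

apply_moves --pt "0 0.04 0.06 0 0.175" --pt "0 0.04 0.06 0 0.175" --pt "0 0.03 0.07 0 0.175" --pt "0 0.02 0.07 0 0.175"

```text
clock: 17.3
position: [0.5811, -0.1778, 0.0707]
ee_rot: [2.254, 2.185, -0.0]
force: [1.0, -2.7, -0.7]
width: 0.007
gripper_force: 1.2
```

```bash
python3 arc.py
```

```text
r 0.0508 ang -16.9 z 0.0707 yaw -1.8 Ft -2.33 Fr 1.76 Fz -0.72 t 17.30
```

apply_moves --pt "0 0.02 0.07 0 0.175" --pt "0 0.01 0.07 0 0.175" --pt "0 0 0 0 0"

```text
clock: 17.68
position: [0.5828, -0.1687, 0.0706]
ee_rot: [2.058, 2.372, 0.0]
force: [-0.3, -1.4, 1.0]
width: 0.003
gripper_force: 0.4
```

```bash
python3 arc.py; python3 - <<'E'
from h import *
p,d,c=snap("top")
save("t4.png",cv2.resize(p[160:240,215:345],None,fx=5,fy=5,interpolation=cv2.INTER_CUBIC))
def end(p,vr):
    g=p[196:212,vr[0]:vr[1]].astype(int).sum(2).max(0); return g
z=np.load("t3.npz")["p"]
print(z[205,225:275].sum(1).tolist());print(p[205,225:275].sum(1).tolist())
E
```

```text
r 0.0506 ang -6.5 z 0.0706 yaw 8.1 Ft -1.38 Fr -0.14 Fz 0.99 t 17.68
[266, 275, 288, 294, 405, 539, 487, 448, 453, 443, 427, 477, 465, 274, 159, 156, 145, 199, 423, 649, 680, 671, 664, 660, 660, 659, 655, 648, 646, 642, 636, 633, 632, 630, 627, 626, 625, 627, 579, 395, 204, 142, 129, 102, 101, 153, 276, 325, 195, 117]
[260, 262, 273, 282, 389, 516, 467, 434, 434, 423, 409, 455, 442, 255, 126, 149, 322, 543, 642, 644, 642, 636, 634, 632, 630, 624, 622, 618, 613, 610, 607, 602, 603, 599, 598, 599, 588, 503, 267, 143, 142, 109, 97, 153, 337, 483, 531, 635, 637, 623]
```

apply_moves --pt "0 0.01 0.06 0 0.14" --pt "0 0 0.06 0 0.14" --pt "0 0 0.06 0 0.14"

```text
clock: 18.1
position: [0.5831, -0.1585, 0.0705]
ee_rot: [1.799, 2.575, -0.001]
force: [-0.2, -2.7, 2.1]
width: 0.006
gripper_force: 1.2
```

```bash
python3 arc.py
```

```text
r 0.0508 ang 5.1 z 0.0705 yaw 20.1 Ft -2.62 Fr -0.48 Fz 2.09 t 18.10
```

apply_moves --pt "0 -0.01 0.045 0 0.105" --pt "0 -0.01 0.045 0 0.105"

```text
clock: 18.35
position: [0.5822, -0.153, 0.0706]
ee_rot: [1.661, 2.665, -0.0]
force: [0.6, -2.6, 0.4]
width: 0.003
gripper_force: 1.3
```

```bash
python3 arc.py
```

```text
r 0.0507 ang 11.4 z 0.0706 yaw 26.1 Ft -2.65 Fr 0.04 Fz 0.45 t 18.35
```

apply_moves --pt "0 -0.01 0.045 0 0.105" --pt "0 -0.01 0.045 0 0.105"

```text
clock: 18.6
position: [0.581, -0.148, 0.0706]
ee_rot: [1.52, 2.748, -0.001]
force: [0.3, -4.0, 0.1]
width: 0.003
gripper_force: 2.0
```

```bash
python3 arc.py
```

```text
r 0.0508 ang 17.1 z 0.0706 yaw 32.1 Ft -3.88 Fr -0.94 Fz 0.09 t 18.60
```

apply_moves --pt "0 -0.01 0.03 0 0.07"

```text
clock: 18.73
position: [0.5804, -0.1462, 0.0705]
ee_rot: [1.471, 2.774, -0.001]
force: [0.2, -4.5, 0.5]
width: 0.003
gripper_force: 2.4
```

```bash
python3 arc.py
```

```text
r 0.0508 ang 19.3 z 0.0705 yaw 34.1 Ft -4.32 Fr -1.34 Fz 0.53 t 18.73
```

apply_moves --pt "0 -0.01 0.03 0 0.07" --pt "0 0 0 0 0"

```text
clock: 18.98
position: [0.5796, -0.1443, 0.0705]
ee_rot: [1.423, 2.8, -0.001]
force: [0.7, -5.3, 0.8]
width: 0.006
gripper_force: 2.2
```

```bash
python3 arc.py
```

```text
r 0.0507 ang 21.6 z 0.0705 yaw 36.1 Ft -5.19 Fr -1.30 Fz 0.78 t 18.98
```

apply_moves --pt "0 0 0 0 0" --pt "0 0.003 -0.01 0 0" --pt "0 0.003 -0.01 0 0" --pt "0 0.003 -0.01 0 0" --pt "0 0.003 -0.01 0 0" --pt "0 0.003 -0.01 0 0" --pt "0 0.003 -0.01 0 0" --pt "0 0.003 -0.01 0 0" --pt "0 0.003 -0.01 0 0" --pt "0 0.003 -0.01 0 0" --pt "0 0.003 -0.01 0 0"

```text
clock: 20.35
position: [0.5811, -0.1491, 0.0701]
ee_rot: [-1.421, -2.802, 0.0]
force: [0.6, -0.6, -0.1]
width: 0.005
gripper_force: 0.1
```

```bash
python3 arc.py
```

```text
r 0.0505 ang 16.0 z 0.0701 yaw 36.2 Ft -0.78 Fr 0.40 Fz -0.11 t 20.35
```

Almost free. I'll clear the spoke gently, then lift straight out and look.

apply_moves --pt "0 0.01 -0.02 0 0" --pt "0 0.01 -0.03 0 -0.02" --pt "0 0.01 -0.04 0 -0.04" --pt "0 0.01 -0.04 0 -0.06" --pt "0 0 0 0 0" --pt "0 0 0 0.15 0" --pt "0 0 0 0.3 0" --pt "0 0 0 0.5 0" --pt "0 0 0 0.6 0" --pt "0 -0.3 -0.5 0.3 0" --pt "0 -0.5 -0.9 0 0" --pt "0 -0.5 -0.9 0 0"

```text
clock: 21.85
position: [0.5054, -0.2962, 0.1832]
ee_rot: [1.501, 2.757, 0.001]
force: [0.3, 0.0, 0.3]
width: 0.003
gripper_force: 0.0
```

apply_moves --pt "0 -0.5 -0.9 0 0" --pt "0 -0.5 -0.9 0 0" --pt "0 0 0 0 0"

```text
clock: 22.22
position: [0.4414, -0.4089, 0.1829]
ee_rot: [1.517, 2.749, -0.005]
force: [0.5, 0.5, 0.7]
width: 0.004
gripper_force: 0.0
```

```bash
python3 - <<'E'
from h import *
s=observe();print(s["position"],s["force"],s["clock"])
p,d,c=snap("top")
save("t5.png",cv2.resize(p[160:240,215:345],None,fx=5,fy=5,interpolation=cv2.INTER_CUBIC))
print(p[205,225:275].sum(1).tolist())
E
```

```text
[ 0.4414001  -0.40889298  0.18287115] [0.53647094 0.46601995 0.73511584] 22.225
[224, 220, 233, 244, 336, 452, 409, 378, 377, 371, 358, 387, 358, 187, 123, 311, 514, 568, 566, 559, 556, 553, 555, 552, 550, 541, 542, 539, 535, 530, 527, 525, 524, 523, 523, 499, 402, 211, 123, 119, 90, 84, 181, 351, 439, 478, 626, 662, 653, 584]
```

View pics/t5.png

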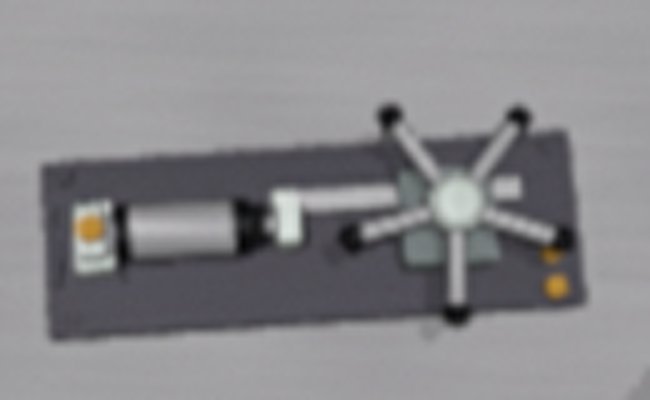

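The top crop shows the roller straight in the cradle, its left end (118,230) against the stop and the pad (262,222) against its right end. The gripper is clear. The push force doubled, from 2.65 to 5.2 N, which means about 15 N at the pad. I'm handing in.

```bash
python3 -c "
from cell import arm;print(arm.sign_off())"
```

```text
the job is handed in; nothing more can be done
None
```

The thick roller is in the cradle, pressed against the end stop by the pad at an estimated 15–18 N peak, likely settled near 12 N (worked out from the spoke force and travel, not measured directly). The gripper is clear and the job was handed in at about 22 s; no verdict came back.

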